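# Seat ring onto the gauging pillar

### The job

The iron seat ring is due for gauging. Take it out of the open parts chest and set it down gently, without dropping it, lying flat and centred, on top of the tall narrow pillar (not on the low broad block beside it), then let go of it.

Things in the scene. Friction and masses are not known exactly. Their poses are not given: they have to be found in the camera images.
- seat_ring: Iron seat ring: plain thick dark ring, 50 mm outside diameter, 26 mm bore, 22 mm high, about 0.22 kg, lying flat on the chest floor. Origin at the centre of its underside, z up. It shares a row along the chest's y axis with two solid steel discs (52 and 42 mm across, 10 to 12 mm thick), in any order, centres at least 90 mm apart. Other parts stay 55 mm or more from its centre.
- pillar_top (a point): Centre of the flat round top, 36 mm across, of the tall narrow pillar fixed to the bench; z up. The top is 90 mm above the bench; a 12 mm thick head sits on a 26 mm thick stem with an 80 mm round foot. The wrong support is a broad low block, 90 mm across and 42 mm high, at least 100 mm away centre to centre.
- parts_chest: Shallow open cast-aluminium chest fixed to the bench: 250 mm along its x, 360 mm along y, 55 mm high, walls and floor 6 mm thick. Origin at the centre of its underside, z up, x away from the robot, turned up to 10 degrees. Its lid, hinged on the far (+x) rim, is propped open leaning back. The ring lies in the near half, its centre 60 mm or more from any wall.
Mind the look-alikes: they are no part of the job. What is shaped like the seat_ring but blue is not meant.

How it is judged:
At the end, for the whole second after the job is handed in: The seat ring rests on the pillar's top, its underside within 4 mm of the top's height, its centre within 12 mm of the top's centre, tilted less than 10 degrees, released and still (horizontal distance between seat_ring and pillar_top below 0.012 m and z of seat_ring in the frame of pillar_top between -0.004 and 0.004 m and angle between seat_ring's own z axis and vertical below 0.17 rad and linear speed of seat_ring below 0.02 m/s); the robot touches nothing.
It fails at once if the ring is dropped or banged onto the pillar (faster than 0.4 m/s within 20 mm above its top) (horizontal distance between seat_ring and pillar_top below 0.03 m and z of seat_ring in the frame of pillar_top between -0.005 and 0.02 m and linear speed of seat_ring above 0.4 m/s).
It also fails if it takes over 38 s, if anything falls off the work surface, if the arm or the gripper's body presses on something with over 40 N, if the wrist force passes 120 N, or if a joint passes its speed limit or range.

### The arm

A 7-joint arm with a two-finger parallel gripper is mounted at the origin on the work surface. World frame = base frame: x ahead of the robot, y to its left, z up, the work surface at z = 0. Lengths are in m, angles in rad, forces in N, time in s.
With the tool pointing down it reaches from about 0.425 to 0.825 m from the base axis. Payload 3.6 kg.
Tool frame: the origin (TCP) lies where the fingers leave the gripper's body, on its centre line; the fingertips stand 73 mm ahead of it and the grasp point (between the pads) lies 54 mm ahead of it; x points along the fingers, y is the direction in which the jaws open and shut, and the axes are right-handed (so a half turn about x gives the same grasp; the last joint's range is limited). The gripper opens to 85 mm and grips with 20 to 120 N. Pads are 22 mm wide; open, the fingers measure 114 mm over their backs; the gripper's body (76 mm by 85 mm) begins 54 mm behind the grasp point. The pads swing forward as they close: fully open they stand 13 mm farther back than shut.
Start: joints at [-1.139, 0.615, -0.013, 1.423, 0.008, 1.103, -0.04], TCP at [0.288, 0.583, 0.304] pointing down, gripper open.
Joint ranges: [-3.12, 3.12], [-0.3, 2.06], [-1.34, 1.32], [0.26, 2.42], [-1.36, 4.5], [0.01, 1.98], [-2.84, 2.84]. Speed limits (rad/s): [2.79, 2.79, 3.14, 3.14, 3.14, 3.14, 3.14].

### API

Orientations are given as a unit quaternion [x, y, z, w].
In Python, from station import arm, snapshot, camera_info, ticket gives the robot as it stands. Calls block until the motion is done:
- arm.movep(position, orientation): joint-space move of the TCP to a pose.
- arm.line_to(position, velocity=0.15, ori=None): straight line of the TCP; ori=None keeps the orientation; velocity is the mean speed in m/s.
- arm.move_j(angles): joint-space move.
- arm.move_gripper(opening, effort=None): opening from 0.0 (shut) to 1.0 (fully open); effort is the grip in N (None keeps the last); returns when the fingers have stopped.
- arm.pause(seconds).
- arm.ik(position, orientation): joint angles nearest the present ones, or None.
- snapshot(name): name is "scene" or "top" or "wrist"; returns the picture (480x640x3 uint8, blue, green, red); there is no depth.
- camera_info(name): a dict with "fx", "fy", "cx", "cy" (pixels), "R" (3x3) and "t" (3): a world point X has camera coordinates R X + t; the wrist camera has in their place "T_tool_cam" (4x4, takes a point from camera to tool coordinates, whose origin is the TCP and whose axes are the tool frame's). Camera axes: x right, y down, z forward; pixel columns grow to the right and rows downward; lengths in m; the calibration is good to about 2 mm. The wrist camera is an equidistant fisheye: a pixel r from the principal point sees the ray r / f radians off the axis. A picture is of the moment at which its call begins: read the wrist's pose just before it. camera_info takes no time and is no camera call.
A pose or a line that the arm cannot do raises arm.MotionError and nothing moves.
- ticket.finish_job(): hands the job in, once; it reports no verdict.
Readings, each from a call of its own:
- arm.read_time(): time.
- arm.read_joint_positions(): joint angles.
- arm.read_dq(): joint speeds.
- arm.read_effort(): joint torques, N m.
- arm.read_tool_pos(): TCP position.
- arm.read_eef_rot(): TCP orientation.
- arm.read_ft_force(): force on the tool from outside, world axes, zero at the start.
- arm.read_wrist_torque(): the same for the moment, N m.
- arm.read_opening(): opening from 0.0 (shut) to 1.0 (fully open).
Only numpy, scipy, OpenCV 4.12 (cv2) and the standard library are available. Lean on these libraries where they do the work, as an engineer would, in place of code of your own. Each camera call takes 0.05 s, during which the arm holds its last target.

## Working session

There is one attempt and no reset: what is moved stays moved. The work goes in short steps, each a Python script; the robot and the scene stay as the last script left them, time stands still between calls to the robot, and variables do not carry over. Pictures are saved under pics/ and viewed, and the job is handed in when it is done.

```bash
mkdir -p pics
python3 - <<'E'
from station import arm,snapshot,camera_info
import cv2
for n in("scene","top","wrist"):
    cv2.imwrite(f"pics/{n}0.png",snapshot(n)); 
    c=camera_info(n); print(n,c)
print(arm.read_time(),arm.read_tool_pos(),arm.read_eef_rot())
E
```

```text
scene {'fx': 507.12497959442356, 'fy': 507.12497959442356, 'cx': 313.7842982566162, 'cy': 240.30265930360278, 'R': array([[ 0.62344728,  0.78173434, -0.01431474],
       [ 0.60299149, -0.49238997, -0.62765706],
       [-0.49770951,  0.38267942, -0.77835834]]), 't': array([-0.32353051, -0.18680757,  1.42720322])}
top {'fx': 479.1295937561152, 'fy': 479.1295937561152, 'cx': 319.03844203215937, 'cy': 240.52776891276957, 'R': array([[-1.94938649e-02, -9.99803926e-01, -3.47825077e-03],
       [-9.89537816e-01,  1.97908734e-02, -1.42909872e-01],
       [ 1.42950689e-01,  6.55994926e-04, -9.89729595e-01]]), 't': array([0.06701424, 0.44808006, 0.95725157])}
wrist {'fx': 371.64829954431775, 'fy': 371.64829954431775, 'cx': 318.08161320805704, 'cy': 242.98290280792943, 'T_tool_cam': array([[-9.92968605e-04, -2.63342916e-01,  9.64701779e-01,
        -7.07456558e-02],
       [ 9.99998598e-01,  1.03956397e-03,  1.31307835e-03,
         6.76898573e-04],
       [-1.34865909e-03,  9.64701730e-01,  2.63341514e-01,
        -6.53943230e-02],
       [ 0.00000000e+00,  0.00000000e+00,  0.00000000e+00,
         1.00000000e+00]])}
0.15 [0.28761383 0.58237902 0.30299409] [ 0.16004659  0.68875422 -0.16146737  0.68842646]
```

View pics/scene0.png

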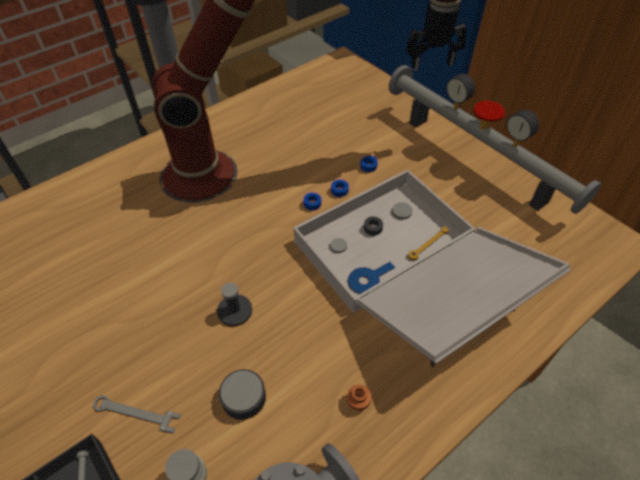

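View pics/top0.png

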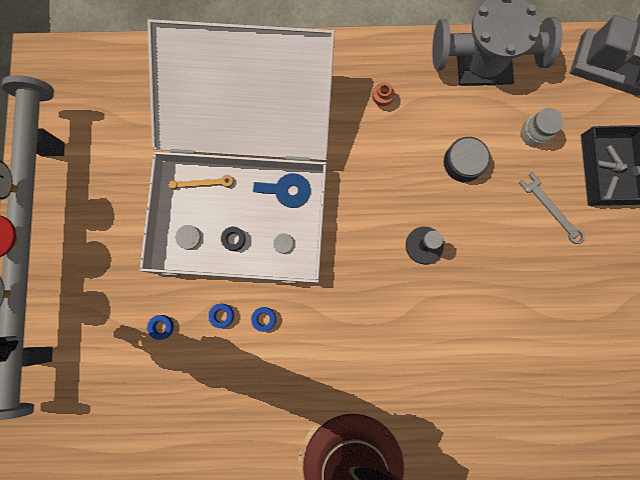

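View pics/wrist0.png

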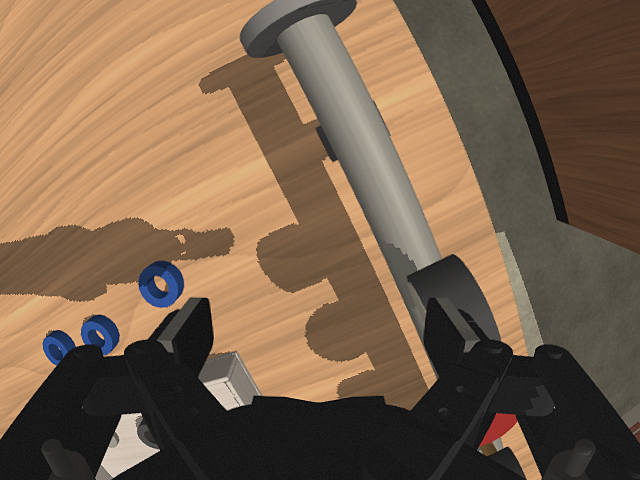

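Top view: the dark ring is in the chest at (233,239). What could be mistaken for it:
- blue rings at (160,327), (221,316) and (264,319)
- solid discs at (188,237) and (284,243)
- orange flanged part at (384,94)

The pillar head is at (432,240) and the low block at (467,159). I choose the dark ring with the bore and will check it in a close crop.

Run:
```python
import cv2,numpy as np
t=cv2.imread('pics/top0.png');s=cv2.imread('pics/scene0.png')
z=lambda im,x,y:cv2.resize(im[y-30:y+30,x-40:x+40],None,fx=5,fy=5,interpolation=cv2.INTER_CUBIC)
cv2.imwrite('pics/crop.png',np.vstack([np.hstack([z(t,233,239),z(t,432,240)]),np.hstack([z(s,373,226),z(s,231,295)])]))
```

```text
(no output)
```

View pics/crop.png

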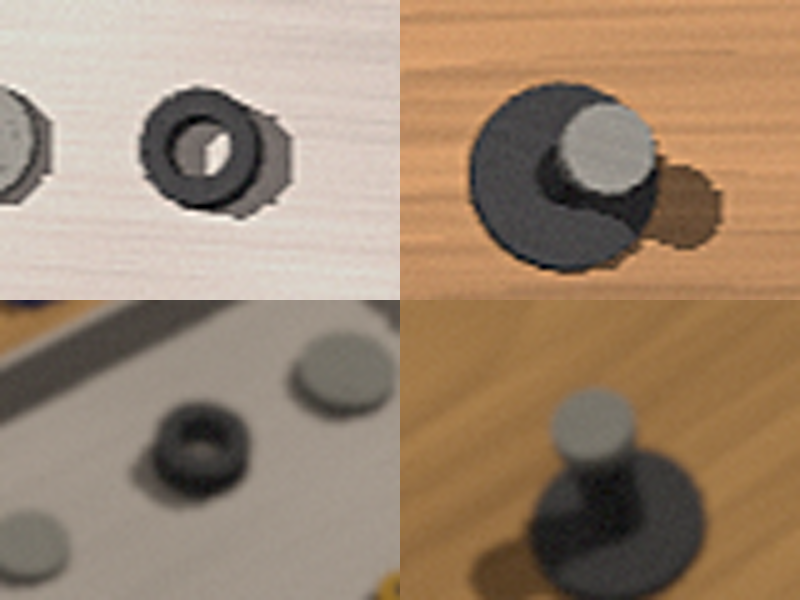

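The crop confirms it: upper left is the plain dark thick ring with its bore showing the chest floor, and upper right is the pillar head. Next I triangulate both.

```bash
cat > h.py <<'E'
from station import arm,snapshot,camera_info,ticket
import cv2,numpy as np
from scipy.spatial.transform import Rotation as Rn
def onplane(n,px,z):
    c=camera_info(n);R=c['R'];t=c['t']
    d=R.T@np.array([(px[0]-c['cx'])/c['fx'],(px[1]-c['cy'])/c['fy'],1]);o=-R.T@t
    return o+d*(z-o[2])/d[2]
def down(a):
    x=np.array([0,0,-1.]);y=np.array([np.cos(a),np.sin(a),0]);return Rn.from_matrix(np.c_[x,y,np.cross(x,y)]).as_quat()
E
python3 - <<'E'
from h import *
print('ring',onplane('top',(232.3,238.1),.028),onplane('scene',(373.4,224.5),.028))
print('pillar',onplane('top',(433.2,239.3),.09),onplane('scene',(229.7,290.5),.09))
print('discs',onplane('top',(187,237),.017),onplane('top',(284,243),.017))
print('rim near',onplane('top',(141,271),.055),onplane('top',(320,282),.055))
p=onplane('top',(232.3,238.1),.028)
a0=Rn.from_quat(arm.read_eef_rot()).as_matrix()
print('ytool',a0[:,1])
for a in np.arange(-3,3.2,np.pi/12):
    q=[arm.ik([p[0],p[1],z],down(a)) for z in(.084,.25)]
    print(round(a,2),[None if v is None else np.round(v,2) for v in q])
E
```

```text
ring [0.45863405 0.23819781 0.028     ] [0.46461318 0.23386575 0.028     ]
pillar [ 0.43895662 -0.16367253  0.09      ] [ 0.44395943 -0.16606204  0.09      ]
discs [0.46456541 0.33548907 0.017     ] [0.44775867 0.13171229 0.017     ]
rim near [0.39154701 0.4156465  0.055     ] [0.36252331 0.05785137 0.055     ]
ytool [ 0.44278236  0.89662675 -0.00206205]
-3.0 [array([-0.24,  0.78, -0.44,  1.99,  0.67,  0.51,  2.12]), array([-0.14,  0.53, -0.56,  1.86,  0.37,  0.85,  2.39])]
-2.74 [array([-0.2 ,  0.8 , -0.5 ,  1.99,  0.73,  0.54,  2.32]), array([-0.1 ,  0.55, -0.64,  1.86,  0.42,  0.87,  2.6 ])]
-2.48 [array([-0.16,  0.81, -0.57,  1.99,  0.8 ,  0.57,  2.52]), array([-0.05,  0.56, -0.71,  1.86,  0.47,  0.89,  2.82])]
-2.21 [array([-0.12,  0.83, -0.64,  1.99,  0.87,  0.62,  2.72]), array([-1.19,  0.73,  1.13,  1.89, -0.78,  1.04, -1.93])]
-1.95 [array([-0.84,  0.81,  0.51,  2.01, -0.78,  0.52, -1.72]), array([-1.02,  0.58,  0.78,  1.89, -0.52,  0.89, -1.93])]
-1.69 [array([-0.79,  0.79,  0.43,  2.01, -0.68,  0.49, -1.56]), array([-0.98,  0.56,  0.71,  1.89, -0.47,  0.86, -1.73])]
-1.43 
[... 1493 characters left out ...]
12,  2.  ,  0.21,  0.41,  0.99]), array([-0.43,  0.48, -0.14,  1.87,  0.09,  0.8 ,  1.1 ])]
1.97 [array([-0.41,  0.75, -0.16,  2.  ,  0.28,  0.42,  1.19]), array([-0.38,  0.48, -0.21,  1.87,  0.13,  0.8 ,  1.32])]
2.24 [array([-0.39,  0.75, -0.2 ,  2.  ,  0.34,  0.43,  1.38]), array([-0.33,  0.49, -0.28,  1.87,  0.18,  0.81,  1.53])]
2.5 [array([-0.36,  0.76, -0.25,  2.  ,  0.42,  0.44,  1.58]), array([-0.28,  0.5 , -0.35,  1.87,  0.23,  0.82,  1.75])]
2.76 [array([-0.31,  0.76, -0.32,  1.99,  0.51,  0.46,  1.75]), array([-0.23,  0.5 , -0.42,  1.87,  0.27,  0.83,  1.96])]
3.02 [array([-0.27,  0.77, -0.38,  1.99,  0.59,  0.48,  1.93]), array([-0.19,  0.52, -0.49,  1.86,  0.32,  0.84,  2.18])]
```

Run:
```python
from h import *
for a in (.7,-.4,1.5):
  for z in(.148,.168,.25): print(a,z,arm.ik([.44,-.165,z],down(a)))
arm.movep([.46,.237,.25],down(.7)); arm.move_gripper(.9)
arm.pause(.2)
p=arm.read_tool_pos();q=arm.read_eef_rot();im=snapshot('wrist');cv2.imwrite('pics/w1.png',im)
np.savez('w1.npz',p=p,q=q);print(p,q,arm.read_opening(),arm.read_time())
```

```text
0.7 0.148 [ 0.22050141  0.58817337  0.13411382  2.0980692  -0.16619385  0.46504485
  1.18110277]
0.7 0.168 [ 0.15836593  0.55696933  0.22383234  2.08470366 -0.23697462  0.52337445
  1.25546329]
0.7 0.25 [-0.01012542  0.44184968  0.45582596  2.00568936 -0.27861089  0.75384387
  1.3126426 ]
-0.4 0.148 [ 0.12621081  0.59972659  0.27382695  2.10091793 -0.33571297  0.48170734
  0.25394015]
-0.4 0.168 [ 0.05457787  0.57490531  0.37869043  2.08779272 -0.39673403  0.54714275
  0.32046242]
-0.4 0.25 [-0.19301562  0.49946736  0.73985518  2.01058216 -0.46495651  0.80402075
  0.41745594]
1.5 0.148 [ 0.32883827  0.58429665 -0.02415086  2.09476109  0.02983805  0.46284694
  1.78199263]
1.5 0.168 [ 0.30706499  0.54736335  0.00749853  2.08018551 -0.00793639  0.51406977
  1.82037866]
1.5 0.25 [ 0.18014245  0.41602386  0.18366373  2.00020604 -0.1103318   0.73462979
  1.93047196]
[0.45994645 0.23720416 0.24998675] [ 0.29811905  0.64118429 -0.29810935  0.64120087] 0.8999294405486068 2.1083
```

View pics/w1.png

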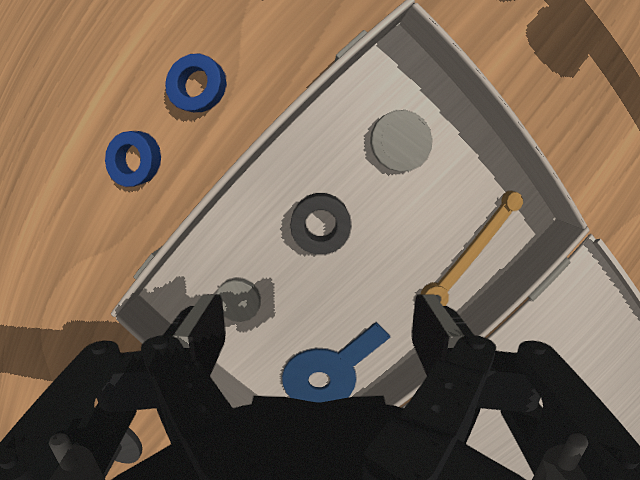

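The wrist view shows the dark ring at about (321,222), with the discs, orange spanner and blue ring-spanner clear of the finger landing spots about 60 px to its left and right. I compute its position from the outline of its top face.

```bash
cat >> h.py <<'E'
def wristplane(px,z,p,q):
    c=camera_info('wrist');T=c['T_tool_cam']
    v=np.array([(px[0]-c['cx'])/c['fx'],(px[1]-c['cy'])/c['fy']]);th=np.linalg.norm(v)
    d=np.r_[v/max(th,1e-9)*np.sin(th),np.cos(th)]
    R=Rn.from_quat(q).as_matrix()
    o=R@T[:3,3]+p; d=R@T[:3,:3]@d
    return o+d*(z-o[2])/d[2]
E
python3 - <<'E'
from h import *
w=np.load('w1.npz');p,q=w['p'],w['q'];im=cv2.imread('pics/w1.png')
m=(im.max(2)<90).astype(np.uint8);m[:150]=0;m[275:]=0;m[:,:270]=0;m[:,375:]=0
cs,h=cv2.findContours(m,cv2.RETR_CCOMP,cv2.CHAIN_APPROX_NONE)
for c in cs:
    if len(c)>30:
        e=cv2.fitEllipse(c);print(e,wristplane(e[0],.028,p,q))
print(wristplane((321,222),.028,p,q))
v=im[185:260,281:361].copy();cv2.imwrite('pics/w1c.png',np.hstack([cv2.resize(v,(400,375)),cv2.resize(cv2.cvtColor(m*255,cv2.COLOR_GRAY2BGR)[185:260,281:361],(400,375))]))
E
```

```text
((319.9592590332031, 223.57228088378906), (59.86494827270508, 61.25532150268555), 10.417923927307129) [0.46080267 0.24078748 0.028     ]
((319.7963562011719, 222.47030639648438), (26.509429931640625, 30.449867248535156), 83.93315124511719) [0.46011532 0.24139587 0.028     ]
[0.46060485 0.24231686 0.028     ]
```

View pics/w1c.png

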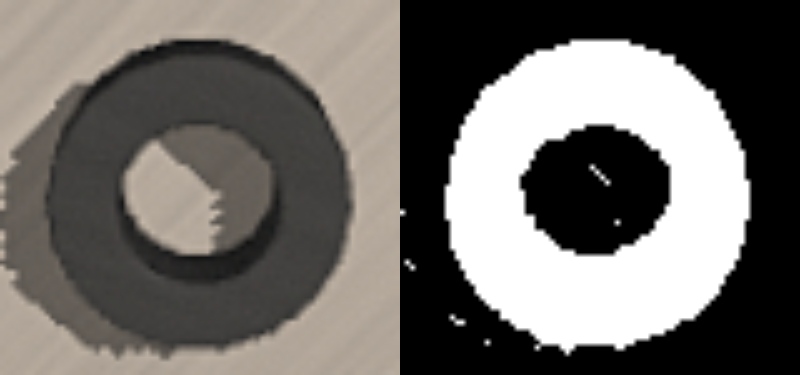

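Run:
```python
from h import *
w=np.load('w1.npz');r=wristplane((321,225.2),.028,w['p'],w['q']);print(r)
x,y=(r[:2]*2+np.array([.4590,.238]))/3
print(x,y)
arm.move_gripper(.78)
arm.line_to([x,y,.12],.12)
f0=arm.read_ft_force()
arm.line_to([x,y,.082],.06)
print(f0,arm.read_ft_force(),arm.read_tool_pos())
cv2.imwrite('pics/w2.png',snapshot('wrist'));print(arm.read_time())
```

```text
[0.46231244 0.24030402 0.028     ]
0.4612082941356468 0.2395360125575966
[ 0.52139978  0.19448042 -0.21732699] [-0.30127354 -0.18985366  0.69682279] [0.46130972 0.23955845 0.08196131]
4.4417
```

View pics/w2.png

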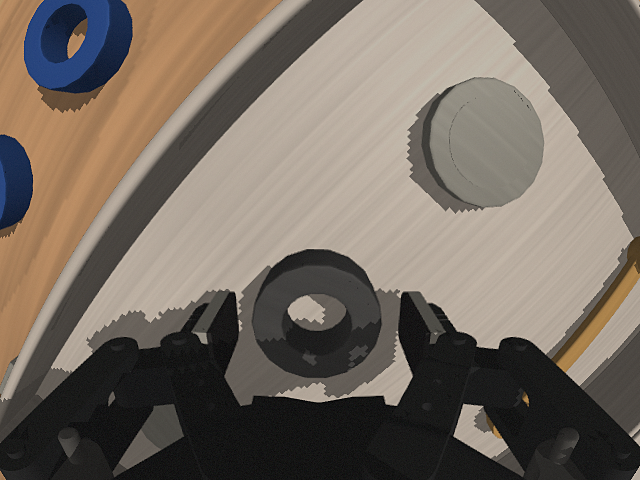

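The ring's top centre is at (317,320), straddled evenly by the pads at (237,300) and (400,300). I close on it, lift a little and look.

Run:
```python
from h import *
p=arm.read_tool_pos();q=arm.read_eef_rot()
print(wristplane((317,322),.028,p,q))
arm.move_gripper(0,60)
print(arm.read_opening(),arm.read_ft_force())
arm.line_to([p[0],p[1],.15],.08)
arm.pause(.2)
print(arm.read_opening(),arm.read_ft_force(),arm.read_tool_pos())
cv2.imwrite('pics/w3.png',snapshot('wrist'));print(arm.read_time())
```

```text
[0.46151077 0.24090806 0.028     ]
0.5664539606918386 [-1.05552144 -0.16059943  5.34010522]
0.5657559388068073 [ 0.07466931 -0.27124419 -2.22949194] [0.46119394 0.23944731 0.14948073]
6.0083
```

View pics/w3.png

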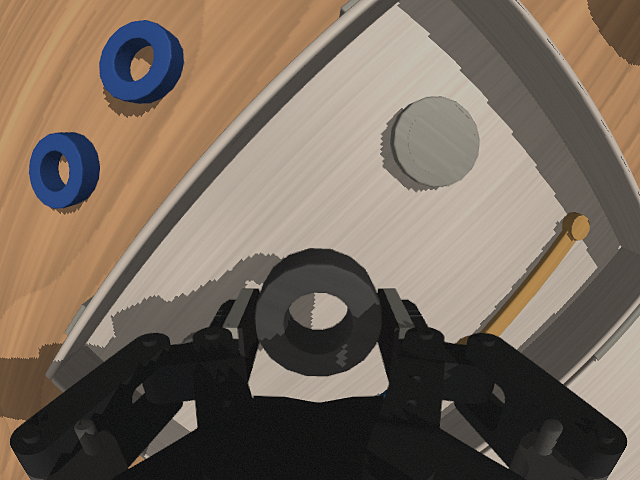

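The ring is held, with the opening steady at 0.566 and about 2.2 N more load. I carry it to just short of the pillar and measure the pillar top with the wrist camera.

Run:
```python
from h import *
p=arm.read_tool_pos()
arm.line_to([p[0],p[1],.25],.15)
a=.2;zt=np.array([np.sin(a),-np.cos(a),0])
print(arm.ik([.441,-.165,.168],down(a)),arm.ik([.441,-.165,.25],down(a)))
arm.movep(np.array([.441,-.165,.25])-.07*zt,down(a));arm.pause(.3)
p=arm.read_tool_pos();q=arm.read_eef_rot();im=snapshot('wrist');cv2.imwrite('pics/w4.png',im);np.savez('w4.npz',p=p,q=q)
print(p,arm.read_opening(),arm.read_ft_force(),arm.read_time(),arm.read_joint_positions())
```

```text
[ 0.18483319  0.55486477  0.18414817  2.08142666 -0.19499708  0.52112902
  0.71148732] [ 0.10113831  0.42483182  0.29439581  2.00014466 -0.1781453   0.74082847
  0.70275977]
[ 0.42740785 -0.09563812  0.24993724] 0.5646629542748339 [ 0.22510821 -0.19068686 -2.09744769] 8.45 [-0.03652385  0.3787473   0.2805913   2.08161897 -0.15966948  0.70099067
  0.54893414]
```

View pics/w4.png

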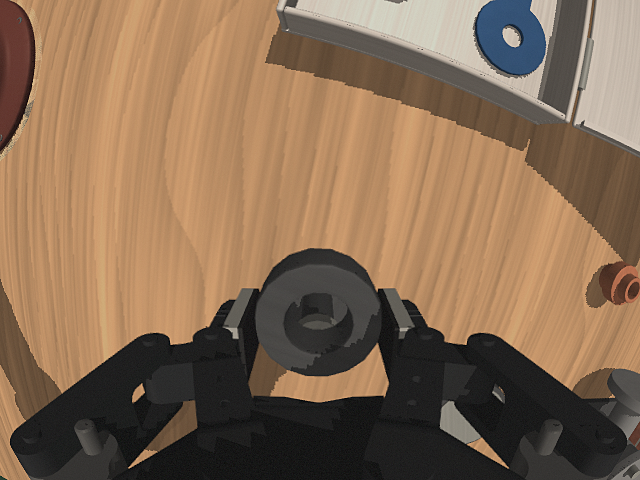

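In this view image-up is tool −z, so the pillar is hidden under the ring, with its head just visible through the bore. I go to the far side instead.

Run:
```python
from h import *
a=.2;zt=np.array([np.sin(a),-np.cos(a),0])
arm.line_to(np.array([.441,-.165,.25])+.08*zt,.15);arm.pause(.3)
p=arm.read_tool_pos();q=arm.read_eef_rot();im=snapshot('wrist');cv2.imwrite('pics/w5.png',im);np.savez('w5.npz',p=p,q=q)
print(p,arm.read_opening(),arm.read_time())
```

```text
[ 0.45695755 -0.242859    0.25007409] 0.5673652647392321 9.95
```

View pics/w5.png

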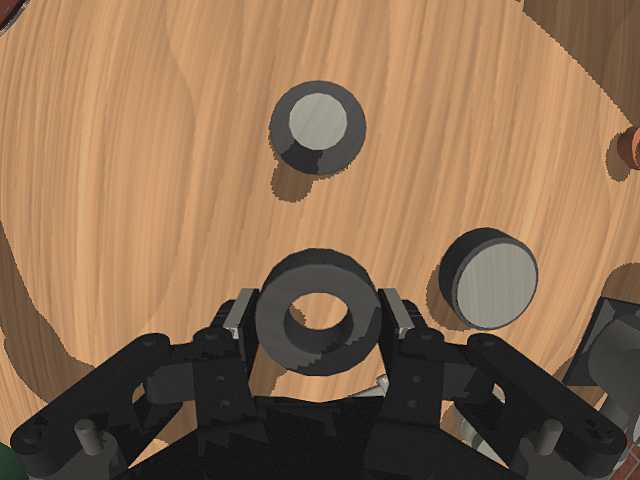

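The pillar head is at (318,122), the low block at (495,283) and the ring's top face at about (318,320). The same camera gives the ring offset and the pillar position.

Run:
```python
from h import *
w=np.load('w5.npz');p,q=w['p'],w['q'];im=cv2.imread('pics/w5.png')
m=cv2.inRange(im,(125,125,125),(255,255,255))
hsv=cv2.cvtColor(im,cv2.COLOR_BGR2HSV);m=((hsv[...,1]<50)&(hsv[...,2]>110)).astype(np.uint8)
m[:80]=0;m[170:]=0;m[:,:270]=0;m[:,370:]=0
c=max(cv2.findContours(m,0,1)[0],key=len);e=cv2.fitEllipse(c);print(e)
P=wristplane(e[0],.09,p,q);print('pillar',P)
R=wristplane((318,320.5),p[2]-.082+.028,p,q);print('ring top',R,R-p, Rn.from_quat(q).as_matrix().T@(R-p))
v=im[235:385,238:398];cv2.imwrite('pics/w5c.png',cv2.resize(v,(640,600)))
```

```text
((317.59307861328125, 121.01374816894531), (56.08293151855469, 57.16651153564453), 86.09364318847656)
pillar [ 0.44199127 -0.16337742  0.09      ]
ring top [ 0.45795606 -0.24024041  0.19607409] [ 0.0009985   0.00261859 -0.054     ] [ 0.05400072  0.00149511 -0.00235401]
```

View pics/w5c.png

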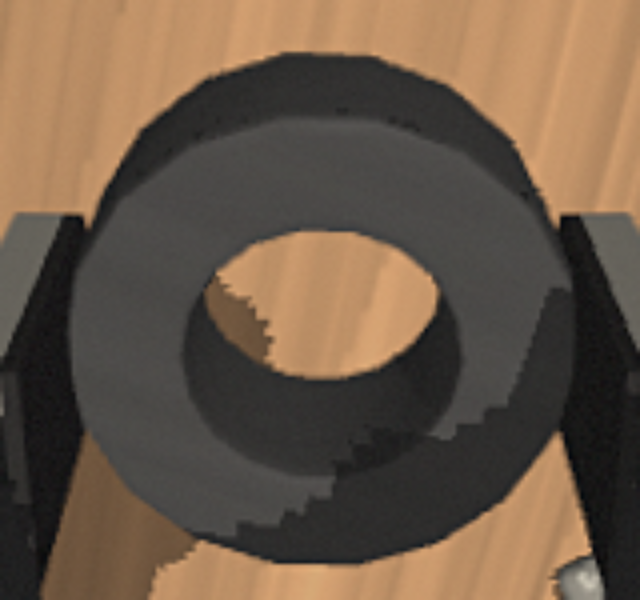

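Run:
```python
from h import *
x,y=.441,-.166
arm.line_to([x,y,.25],.12)
arm.line_to([x,y,.178],.08); arm.pause(.2)
f0=arm.read_ft_force()[2];print(f0,arm.read_time())
z=.172
while z>.158:
    arm.line_to([x,y,z],.03);arm.pause(.1)
    f=arm.read_ft_force()[2];print(round(z,4),f,arm.read_tool_pos()[2])
    if f-f0>2.5:break
    z-=.001
cv2.imwrite('pics/w6.png',snapshot('wrist'));cv2.imwrite('pics/s6.png',cv2.resize(snapshot('scene')[240:340,160:300],None,fx=5,fy=5))
print(arm.read_time())
```

```text
-2.2609108911006666 12.0083
0.172 -1.1720071449824603 0.1719546069266523
0.171 -1.7077751199162383 0.17103941333811248
0.17 -1.8906604041627608 0.16999312371194827
0.169 -2.9399573471495257 0.16897662572301075
0.168 -1.1742432405818584 0.16798320269253997
0.167 -2.3635626404303367 0.16703102159391822
0.166 6.316369503411894 0.16697876084226215
14.6583
```

View pics/s6.png

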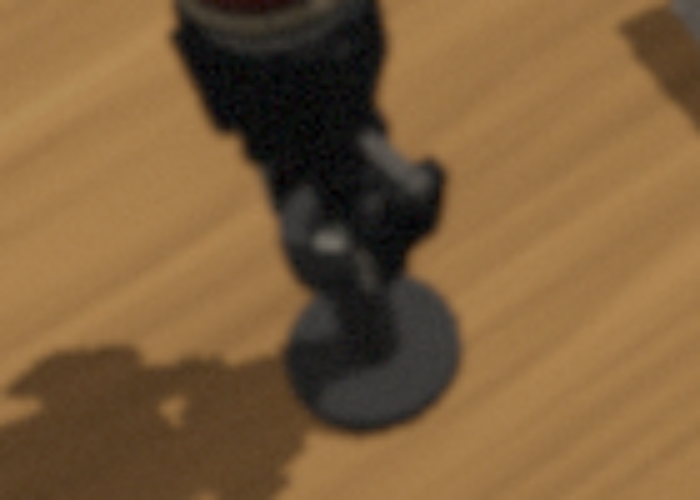

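View pics/w6.png

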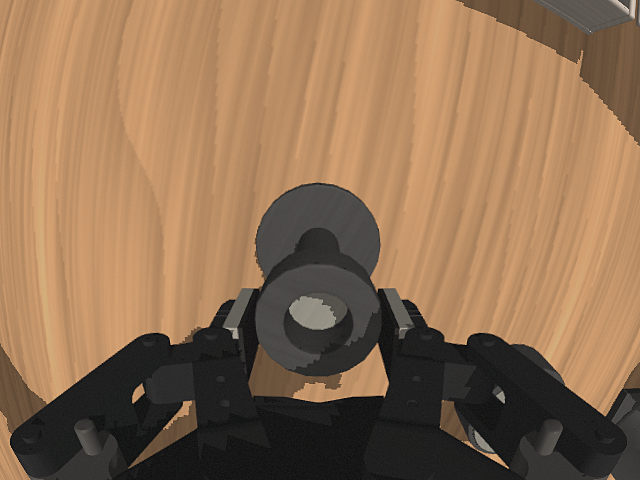

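Contact came at TCP z ≈ 0.1665, as predicted, and the bore at (318,312) shows only the pillar top. I release gently and back off upward.

Run:
```python
from h import *
for o in(.6,.65,.72,.85): arm.move_gripper(o)
print(arm.read_opening(),arm.read_ft_force())
p=arm.read_tool_pos()
arm.line_to([p[0],p[1],.25],.08)
a=.2;zt=np.array([np.sin(a),-np.cos(a),0])
arm.line_to(np.array([p[0],p[1],.27])+.06*zt,.12);arm.pause(.3)
p=arm.read_tool_pos();q=arm.read_eef_rot();im=snapshot('wrist');cv2.imwrite('pics/w7.png',im);np.savez('w7.npz',p=p,q=q)
cv2.imwrite('pics/t7.png',cv2.resize(snapshot('top')[200:280,380:480],None,fx=6,fy=6))
print(arm.read_time())
```

```text
0.8483617782867919 [ 0.75823414  0.16921726 -0.4932067 ]
17.8833
```

View pics/w7.png

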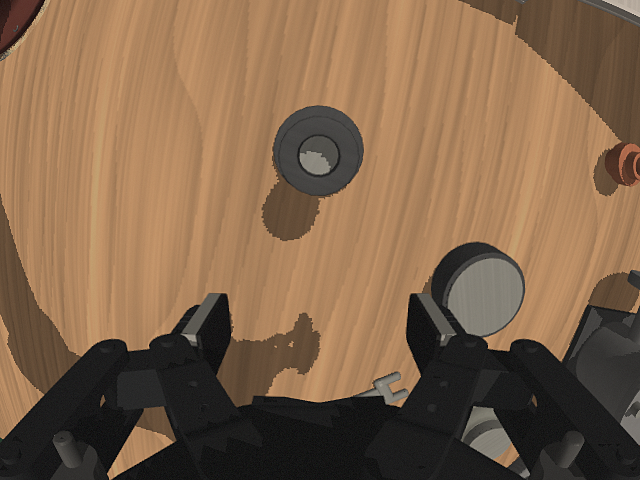

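View pics/t7.png

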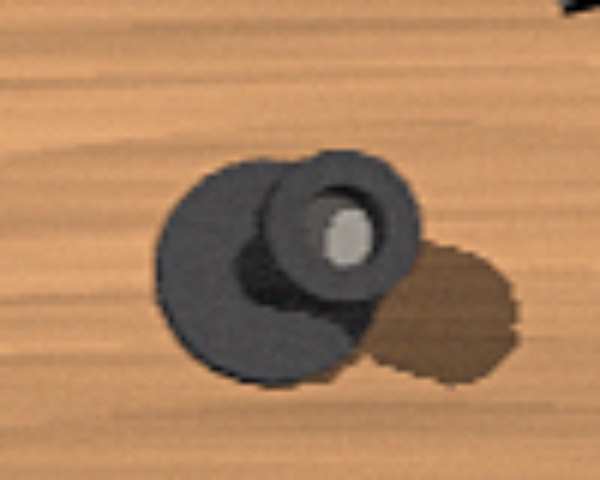

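The ring sits on the pillar and its bore shows the pillar top: (319,155) in the wrist view, (436.5,237.4) in the top view. I check that it is centred, then hand in.

Run:
```python
from h import *
w=np.load('w7.npz')
a=wristplane((319,155.5),.112,w['p'],w['q']);b=onplane('top',(436.4,237.3),.112)
P=onplane('top',(433.2,239.3),.09)
print('ring wrist',a,'vs pillar wrist',np.hypot(*(a[:2]-[.44199,-.16338])));print('ring top',b,'vs pillar top',np.hypot(*(b-P)[:2]))
if max(np.hypot(*(a[:2]-[.44199,-.16338])),np.hypot(*(b-P)[:2]))<.006:
    print(arm.read_dq().max() if hasattr(arm.read_dq(),'max') else arm.read_dq(), arm.read_ft_force()); ticket.finish_job(); print('handed in',arm.read_time())
```

```text
ring wrist [ 0.44300559 -0.16537902  0.112     ] vs pillar wrist 0.0022422073141728036
ring top [ 0.43953839 -0.16466402  0.112     ] vs pillar top 0.0011495730860990815
0.0038459700273105733 [0.58980067 0.10746208 0.26953033]
the job is handed in; nothing more can be done
the job is handed in; nothing more can be done
```

The dark iron seat ring is out of the chest and lying on the tall narrow pillar. I lowered it until the wrist force showed contact, about 6 N, at the expected height, then released it in steps. The gripper is clear of everything, and I handed the job in at about 18 s.

- **Centring:** the last pictures put the ring 2.2 mm off the pillar centre by the wrist camera and 1.1 mm by the top camera. The limit is 12 mm.
- **Flat and clear:** the ring looks flat in both views, though I did not measure its tilt. The wrist force was near zero after release.
- **Disagreements:** early readings from the scene camera were 5 to 7 mm away from the top camera's. I used mainly the wrist camera, which agreed with the top camera to about 3 to 4 mm. My first look at the pillar faced the wrong way, so I repeated it from the other side.

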